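# Swing the tray guide rail over to the blue mark

## Task

On the serving counter, swing the pale wooden tray guide rail round the steel post in its forked end until its free end lies centred over the blue round mark, so that the rail points from the post to that mark. Slide it flat along the counter without lifting it, keep the forked end on its post all the way, and let go.

Things in the scene. Friction and masses are not known exactly. Their poses are not given: they have to be found in the camera images.
- rail: Loose pale wood bar, 254 x 34 x 28 mm high, 0.2 kg, flat on the counter, held by friction only; aluminium band at the free end. Origin: pivot point, on the underside in the fork's slot; x runs along the bar to the free end, z up. Solid from x = 10 to 238 mm; two 7 mm prongs reach back to x = -16 with an open slot 20 mm wide that straddles the post (3 mm play).
- rail_free_end (a point): Point on the centre line of the rail's underside near its free end (rail x = +222 mm, 16 mm short of the very end, within the band of aluminium): this belongs over the centre of the blue mark.
- post: Fixed upright steel pin, 14 mm in diameter, 55 mm high, rising from the counter in the slot of the rail's forked end, with a dark flat collar round its foot. Origin on its axis at counter height.
- blue_mark: Flat blue disc, 72 mm across, stuck on the counter (0.8 mm thick, no obstacle); origin at its centre at counter height, 222 mm from the post's axis. The rail starts 0.3 to 0.55 rad away from it, on either side. A like red disc on the rail's other side is not the target. The counter between the marks is clear.
Not all that is in view belongs to the job. Several things have the shape of the post; the one meant has the colours described above.

How it is judged (in metres and radians):
At the end, for the whole second after the job is handed in: The rail lies flat and still on the counter, its pivot point within 20 mm of the post's axis and the free-end point within 20 mm of the centre of the blue mark (horizontal distance between rail_free_end and blue_mark below 0.02 m and horizontal distance between rail and post below 0.02 m and height (world z) of rail below 0.006 m and angle between rail's own z axis and vertical below 0.1 rad and linear speed of rail below 0.02 m/s); the robot touches nothing.
It fails at once if the forked end comes off its post (pivot point more than 25 mm from the post's axis) (horizontal distance between rail and post above 0.025 m).
It fails at once if the rail is lifted off the counter (either end raised more than 20 mm) (height (world z) of any of rail_free_end, rail above 0.02 m).
It also fails if it takes over 29 s, if anything falls off the work surface, if the arm or the gripper's body presses on something with over 40 N, if the wrist force passes 120 N, or if a joint passes its speed limit or range.

## Robot

A 6-joint arm with a two-finger parallel gripper is mounted at the origin on the work surface. World frame = base frame: x ahead of the robot, y to its left, z up, the work surface at z = 0. Lengths are in mm, angles in rad, forces in N, time in s.
With the tool pointing down it reaches from about 400 to 825 mm from the base axis. Payload 7 kg.
Tool frame: the origin (TCP) lies at the very end of the fingers, on their centre line; the grasp point (between the pads) lies 19 mm behind it; z points along the fingers, y is the direction in which the jaws open and shut (so a half turn about z gives the same grasp; the last joint's range is limited). The gripper opens to 88 mm and grips with 3 to 60 N. Pads are 19 mm wide; open, the fingers measure 130 mm over their backs; the gripper's body (78 mm by 193 mm) begins 47 mm behind the grasp point.
Start: joints at [-0.867, 0.359, 0.012, 0, -1.224, -0.288], TCP at [272.619, -617.474, 193.661] pointing down, gripper open.
Joint ranges: [-3.07, 3.07], [-1.43, 2.12], [-1.02, 1.25], [-3.03, 1.67], [-3.05, -0], [-3.03, 3.03]. Speed limits (rad/s): [2.39, 2.39, 3.01, 3.14, 3.14, 3.14].

## Interface

Orientations are given as a unit quaternion [x, y, z, w].
In Python, from plant import bot gives the robot as it stands. Calls block until the motion is done:
- bot.move_ptp(position, orientation): joint-space move of the TCP to a pose.
- bot.line_to(position, velocity=150, ori=None): straight line of the TCP; ori=None keeps the orientation; velocity is the mean speed in mm/s.
- bot.move_joints(angles): joint-space move.
- bot.move_gripper(opening, force=None): finger opening in mm; force is the grip in N (None keeps the last); returns when the fingers have stopped.
- bot.pause(seconds).
- bot.solve_ik(position, orientation): joint angles nearest the present ones, or None.
- bot.read_state(): the state.
- bot.camera(name): name is "scene" or "top"; returns the picture (480x640x3 uint8, red, green, blue); there is no depth.
- bot.get_calibration(name): a dict with "fx", "fy", "cx", "cy" (pixels), "distortion" ([k1, k2, p1, p2, k3] as OpenCV has them; the pictures are not rectified), "view" (4x4, takes a point from world to camera coordinates). Camera axes: x right, y up, looking along -z (the intrinsics and any distortion apply to the point x, -y, -z); pixel columns grow to the right and rows downward; lengths in mm; the calibration is good to about 2 mm. A picture is of the moment at which its call begins. get_calibration takes no time and is no camera call.
A pose or a line that the arm cannot do raises bot.Unreachable and nothing moves.
- bot.close_job(): hands the job in, once; it reports no verdict.
The state is a dict: "t": time; "joint_pos": joint angles; "qvel": joint speeds; "tau": joint torques, N m; "tcp_pos": TCP position; "eef_rot": TCP orientation; "contact_force": force on the tool from outside, world axes, zero at the start; "moment": the same for the moment, N m; "width": finger opening in mm.
Only numpy, scipy, OpenCV 4.12 (cv2) and the standard library are available. Lean on these libraries where they do the work, as an engineer would, in place of code of your own. Each camera call takes 0.05 s, during which the arm holds its last target.

## Working session

There is one attempt and no reset: what is moved stays moved. The work goes in short steps, each a Python script; the robot and the scene stay as the last script left them, time stands still between calls to the robot, and variables do not carry over. Pictures are saved under pics/ and viewed, and the job is handed in when it is done.

```bash
mkdir -p pics; ls; python3 - <<'E'
from plant import bot
import cv2
for n in ("scene","top"):
    im=bot.camera(n); cv2.imwrite(f"pics/{n}0.png",im[:,:,::-1])
    print(n,bot.get_calibration(n))
s=bot.read_state(); print(s)
E
```

```text
pics
scene {'fx': 448.78740106765173, 'fy': 448.78740106765173, 'cx': 320.85316337541417, 'cy': 238.99958292833634, 'distortion': array([0.00983544, 0.        , 0.        , 0.        , 0.        ]), 'view': array([[-6.31750328e-01,  7.75011146e-01, -1.57875473e-02,
         2.63128191e+02],
       [-4.56729182e-01, -3.55692438e-01,  8.15402565e-01,
         2.78196970e+02],
       [ 6.26330565e-01,  5.22341472e-01,  5.78679021e-01,
        -1.11278602e+03],
       [ 0.00000000e+00,  0.00000000e+00,  0.00000000e+00,
         1.00000000e+00]])}
top {'fx': 453.19834556699635, 'fy': 453.19834556699635, 'cx': 317.2935649103221, 'cy': 247.57583745438322, 'distortion': array([-0.08096684,  0.        ,  0.        ,  0.        ,  0.        ]), 'view': array([[-3.89754432e-04, -9.99999692e-01,  6.80552073e-04,
         1.09309093e+02],
       [ 9.82845679e-01, -2.57554539e-04,  1.84429677e-01,
        -5.91782884e+02],
       [-1.84429445e-01,  7.40759948e-04,  9.82845477e-01,
        -5.91272219e+02],
       [ 0.00000000e+00,  0.00000000e+00,  0.00000000e+00,
         1.00000000e+00]])}
{'t': 0.1, 'joint_pos': array([-8.66889563e-01,  3.59298190e-01,  1.11526853e-02, -2.93679425e-04,
       -1.22408371e+00, -2.88094439e-01]), 'qvel': array([-0.00070935, -0.00162777, -0.00027515,  0.00210069,  0.00052818,
        0.00090973]), 'tau': array([-1.92548709e-03, -5.84164059e+01,  2.93750435e+01,  7.01545626e+00,
        1.01761168e-02, -6.42969667e-05]), 'tcp_pos': array([ 272.42630065, -617.06099566,  192.83108262]), 'eef_rot': array([-2.06362632e-01,  9.78475310e-01,  6.95812686e-04, -2.19534827e-04]), 'contact_force': array([ 0.47417329, -0.12623073, -0.94136517]), 'moment': array([-0.05695527,  0.00101137, -0.0359034 ]), 'width': 87.63371387101702}
```

View pics/scene0.png

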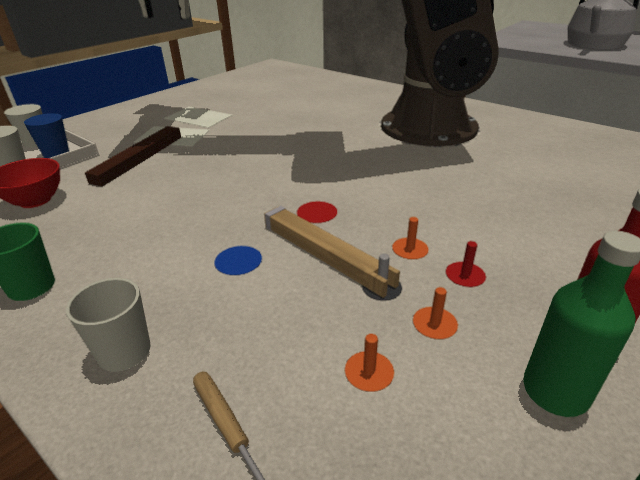

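View pics/top0.png

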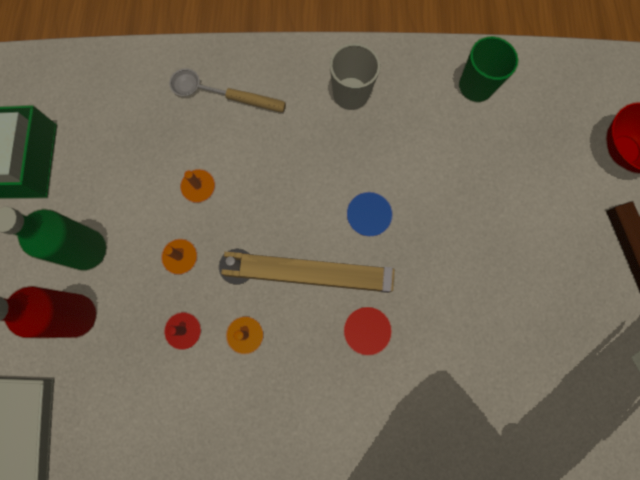

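The top view shows the rail from the post at about (236,266) to its banded end at (390,279). The blue mark is at (370,214), and the red mark at (368,331) is the decoy. The fork post has a grey pin and a dark collar. Next I measure these.

```bash
cat > h.py <<'E'
import numpy as np, cv2
from plant import bot
def cast(n,uv,z):
    c=bot.get_calibration(n);K=np.array([[c['fx'],0,c['cx']],[0,c['fy'],c['cy']],[0,0,1]])
    p=cv2.undistortPoints(np.array(uv,float).reshape(-1,1,2),K,c['distortion']).reshape(-1,2)
    R=c['view'][:3,:3];t=c['view'][:3,3];o=-R.T@t
    d=np.c_[p[:,0],-p[:,1],-np.ones(len(p))]@R
    return (o+d*((z-o[2])/d[:,2])[:,None])[:,:2]
def big(m,roi=None):
    m=m.astype(np.uint8)
    if roi: q=np.zeros_like(m);x0,y0,x1,y1=roi;q[y0:y1,x0:x1]=m[y0:y1,x0:x1];m=q
    cs,_=cv2.findContours(m,cv2.RETR_EXTERNAL,cv2.CHAIN_APPROX_NONE)
    return max(cs,key=cv2.contourArea).reshape(-1,2).astype(np.float32)
def centre(n,c,z):
    w=cast(n,c,z).astype(np.float32); e=cv2.fitEllipse(w); return np.array(e[0]),e[1]
E
python3 - <<'E'
from h import *
for n,roi,rroi in(("top",(330,180,410,250),(215,240,410,300)),("scene",(200,235,275,285),(255,200,410,300))):
    im=bot.camera(n); h=cv2.cvtColor(im,cv2.COLOR_RGB2HSV); 
    b=big((h[...,0]>100)&(h[...,0]<130)&(h[...,1]>120),roi); print(n,"blue",centre(n,b,0.8))
    w=(h[...,0]>10)&(h[...,0]<28)&(h[...,1]>90)&(h[...,2]>90)
    c=big(w,rroi); 
    if n=="top":
        q=cast(n,c,28).astype(np.float32); r=cv2.minAreaRect(q); print("wood",r,cv2.boxPoints(r))
    x0,y0,x1,y1=rroi; v=im.copy(); cv2.drawContours(v,[c.astype(int)],-1,(255,0,0),1)
    cv2.imwrite(f"pics/{n}1.png",cv2.resize(v[y0:y1,x0:x1],None,fx=4,fy=4,interpolation=0)[:,:,::-1])
E
```

```text
top blue (array([656.39935303,  27.60915375]), (67.68901062011719, 68.00733947753906))
wood ((562.9954833984375, 131.6566619873047), (238.13714599609375, 34.75102615356445), 84.41443634033203) [[534.1133    14.844627]
 [568.69934   11.462242]
 [591.8777   248.46869 ]
 [557.2916   251.85107 ]]
scene blue (array([655.11517334,  30.95939064]), (68.69693756103516, 69.11892700195312))
```

View pics/top1.png

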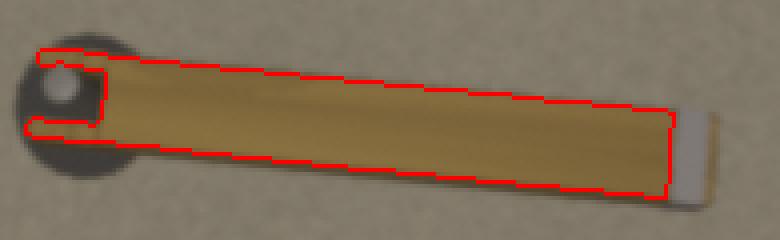

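View pics/scene1.png

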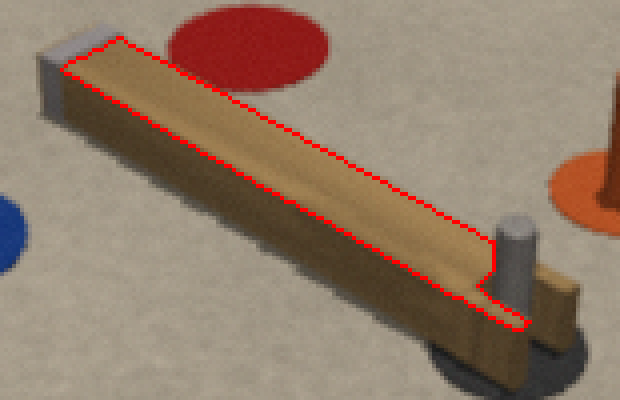

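```bash
python3 - <<'E'
from h import *
print(cast("top",[[230.2,261.2]],55),cast("scene",[[384.2,255.5]],55))
print("collar",cast("top",[[215+86/4,240+106/4]],1))
# band end / corners in the scene top face (z=28)
print(cast("scene",[[255+40/4,200+57/4],[255+105/4,200+25/4]],28), cast("top",[[215+718/4,240+113/4],[215+708/4,240+207/4]],28))
P=np.array([573,236]);B=np.array([655.8,29.3]);print(np.hypot(*(B-P)))
E
```

```text
[[572.13729802 232.99001859]] [[571.35629535 236.51927724]]
collar [[572.34811318 233.44695471]]
[[566.57466887   4.16154231]
 [531.59673521   7.9195853 ]] [[ 5.65767947e+02 -4.99814235e+00]
 [ 5.31038694e+02 -2.80708277e-01]]
222.66730788330824
```

The measurements agree: post at about (572, 234), blue mark at about (656, 29), 221.6 mm apart against the stated 222. The swing is +0.485 rad. I'll take a light grip near the free end and follow the arc.

```bash
cat >> h.py <<'E'
from scipy.spatial.transform import Rotation as R
P=np.array([572.,234.3]);B=np.array([655.8,29.2]);L=185.
y0=np.arctan2(-.9953,-.0974); y1=np.arctan2(*(B-P)[::-1])
def q(y,f): return (R.from_euler('z',y+f)*R.from_euler('x',np.pi)).as_quat()
def pos(y,z): return [*(P+L*np.array([np.cos(y),np.sin(y)])),z]
E
python3 - <<'E'
from h import *
ok={}
for f in (0,np.pi):
    a=bot.solve_ik(pos(y0,100),q(y0,f)); b=bot.solve_ik(pos(y1,8),q(y1,f)); print(f,a,b); 
    if a is not None and b is not None: ok[f]=max(abs(a[5]),abs(b[5]))
f=min(ok,key=ok.get); print("use",f); open("f.txt","w").write(str(f))
bot.move_ptp(pos(y0,90),q(y0,f)); bot.line_to(pos(y0,7),100)
s=bot.read_state(); print(s['t'],s['tcp_pos'],s['contact_force'],pos(y0,7))
cv2.imwrite("pics/top2.png",bot.camera("top")[:,:,::-1]);cv2.imwrite("pics/scene2.png",bot.camera("scene")[:,:,::-1])
E
```

```text
0 [ 0.4423685   0.24562029 -0.37978379  0.         -0.94539226 -0.53991783] [ 0.39979035  0.4755983  -0.27053221  0.         -0.82466582 -0.01190836]
3.141592653589793 [ 0.4423685   0.24562029 -0.37978379  0.         -0.94539226  2.60167482] None
use 0
3.775 [554.459821    50.30535799   7.53429882] [ 0.6991988  -0.71948542 -0.13003419] [np.float64(553.9819806040217), np.float64(50.179520484422625), 7]
```

View pics/scene2.png

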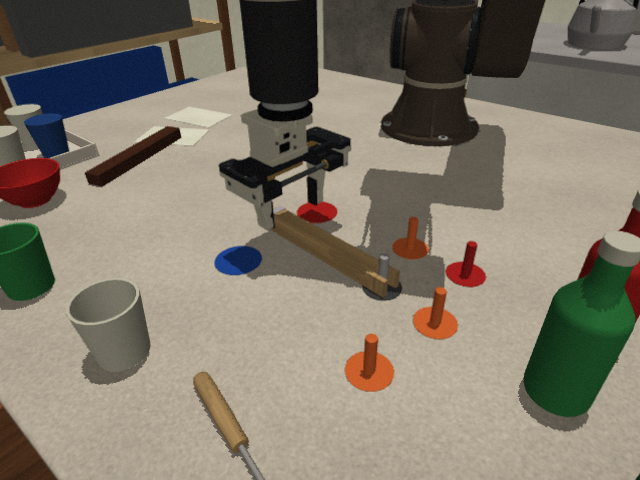

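The fingers straddle the rail near its free end, around (285,215), and the fork is still on the post at (383,275). Now grip and swing.

```bash
python3 - <<'E'
from h import *
f=float(open("f.txt").read())
bot.move_gripper(30,6); s=bot.read_state(); print(s['t'],s['width'],s['contact_force'])
for y in np.linspace(y0,y1,9)[1:]:
    bot.line_to(pos(y,7),50,ori=q(y,f)); s=bot.read_state(); print(round(s['t'],2),s['width'].round(1),s['tcp_pos'].round(1),s['contact_force'].round(1))
    if np.linalg.norm(s['contact_force'])>25: print("stop");break
bot.pause(.2)
for n in("top","scene"): cv2.imwrite(f"pics/{n}3.png",bot.camera(n)[:,:,::-1])
E
```

```text
4.95 30.10132157017882 [-0.33996612  0.39455508  0.59898019]Traceback (most recent call last):
  File "<stdin>", line 5, in <module>
AttributeError: 'float' object has no attribute 'round'
```

The width reads 30 mm on a 34 mm rail, which is suspicious. I'll check before going on.

```bash
python3 - <<'E'
from h import *
s=bot.read_state();print(s['t'],s['width'],s['tcp_pos'],s['contact_force'],s['moment'])
for n,r in(("top",(200,160,420,320)),("scene",(200,130,420,300))): 
    v=bot.camera(n)[r[1]:r[3],r[0]:r[2]];cv2.imwrite(f"pics/{n}3.png",cv2.resize(v,None,fx=3.5,fy=3.5)[:,:,::-1])
E
```

```text
5.325 29.770714448442124 [565.01408902  49.3320461    6.82751575] [-0.46068717  0.26617625  0.51170741] [-0.02039194  0.15223531  0.0123155 ]
```

View pics/scene3.png

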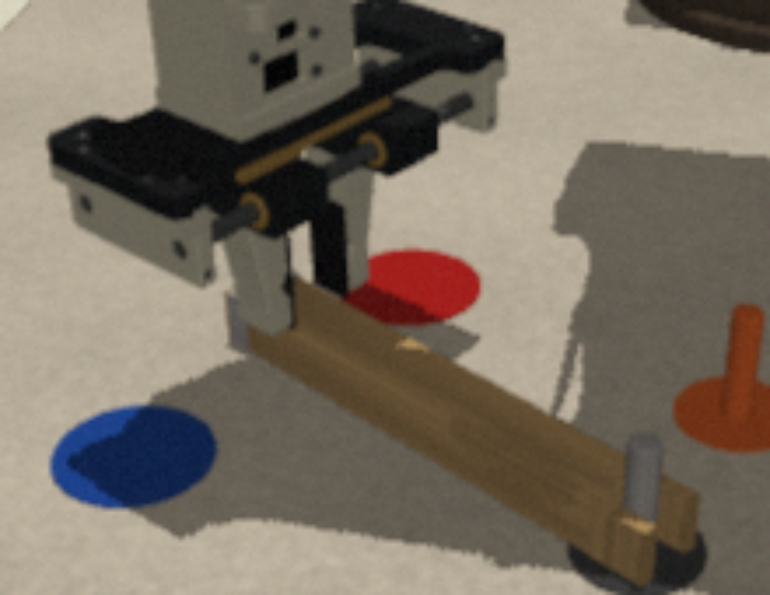

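View pics/top3.png

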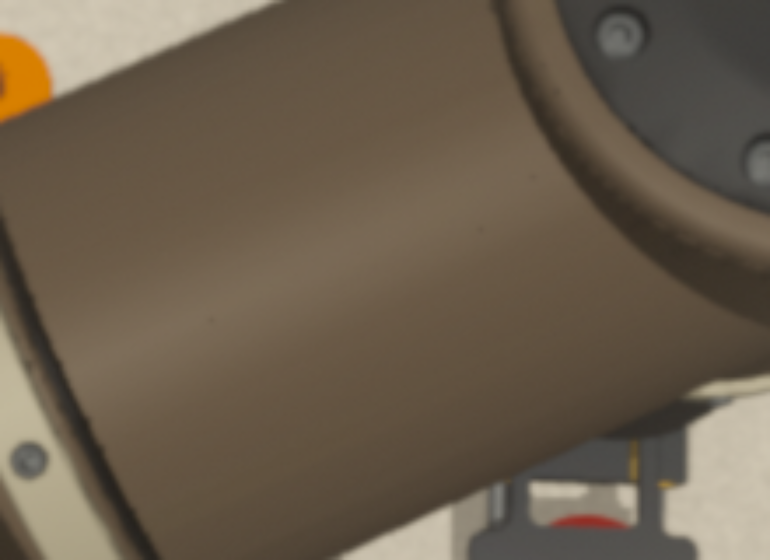

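The rail is between the fingers, held just inboard of the band, and the fork is still on the post. The low width reading looks like pad or sensor give. I'll continue along the arc.

```bash
python3 - <<'E'
from h import *
f=float(open("f.txt").read())
for y in np.linspace(y0,y1,9)[2:]:
    bot.line_to(pos(y,7),50,ori=q(y,f)); s=bot.read_state(); print(round(s['t'],2),round(float(s['width']),1),s['tcp_pos'].round(1),s['contact_force'].round(1))
    if np.linalg.norm(s['contact_force'])>25: print("stop");break
bot.pause(.2)
v=bot.camera("scene")[130:310,180:420];cv2.imwrite("pics/scene4.png",cv2.resize(v,None,fx=3,fy=3)[:,:,::-1])
E
```

```text
5.8 30.1 [576.1  49.3   6.9] [-0.1  0.7  0.5]
6.17 29.7 [587.2  49.9   6.8] [-0.5 -0.  -0.5]
6.55 29.9 [598.3  51.2   6.8] [-0.5 -0.5 -0.4]
6.92 29.8 [609.4  53.2   6.9] [-0.2 -0.5 -0.1]
7.3 29.9 [620.3  55.7   6.8] [-0.3 -0.3 -0.7]
7.67 29.9 [631.1  59.1   6.9] [-0.7 -0.6  0.3]
8.05 30.1 [641.6  63.    6.8] [-0.2  0.3 -0.1]
```

View pics/scene4.png

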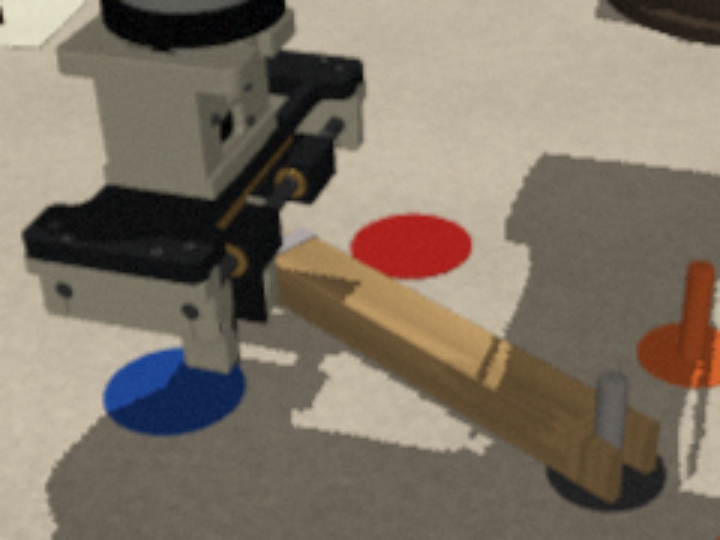

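The rail did not follow. Its end is still near scene pixel (280,210) while the gripper has moved over the blue mark. I'll stop and diagnose.

```bash
python3 - <<'E'
from h import *
def proj(n,p):
    c=bot.get_calibration(n);K=np.array([[c['fx'],0,c['cx']],[0,c['fy'],c['cy']],[0,0,1]])
    x=c['view'][:3,:3]@np.array(p)+c['view'][:3,3]; x=x*[1,-1,-1]
    return cv2.projectPoints(x.reshape(1,1,3),np.zeros(3),np.zeros(3),K,c['distortion'])[0].ravel()
s=bot.read_state();t=s['tcp_pos'];print(s['t'],s['joint_pos'],t,s['eef_rot'])
M=R.from_quat(s['eef_rot']).as_matrix();print(M.round(3))
for k in(-15,15): print(k,"tip px in 3x crop",((proj("scene",t+M[:,1]*k)-[180,130])*3).round())
im=bot.camera("scene");cv2.imwrite("pics/scene5.png",cv2.resize(im[170:270,200:330],None,fx=6,fy=6,interpolation=2)[:,:,::-1])
for k in(-15,15): print(k,"6x",((proj("scene",t+M[:,1]*k)-[200,170])*6).round())
cv2.imwrite("pics/top5.png",bot.camera("top")[:,:,::-1])
E
```

```text
8.3 [ 3.99764856e-01  4.76426338e-01 -2.71877822e-01 -5.55870427e-05
 -8.22647499e-01 -1.23968538e-02] [641.67892045  62.92041641   7.02468622] [ 8.29975216e-01 -5.57800265e-01 -5.95647423e-05  5.38424135e-05]
[[ 0.378 -0.926 -0.   ]
 [-0.926 -0.378 -0.   ]
 [-0.     0.    -1.   ]]
-15 tip px in 3x crop [223. 408.]
15 tip px in 3x crop [247. 373.]
-15 6x [327. 576.]
15 6x [375. 505.]
```

View pics/scene5.png

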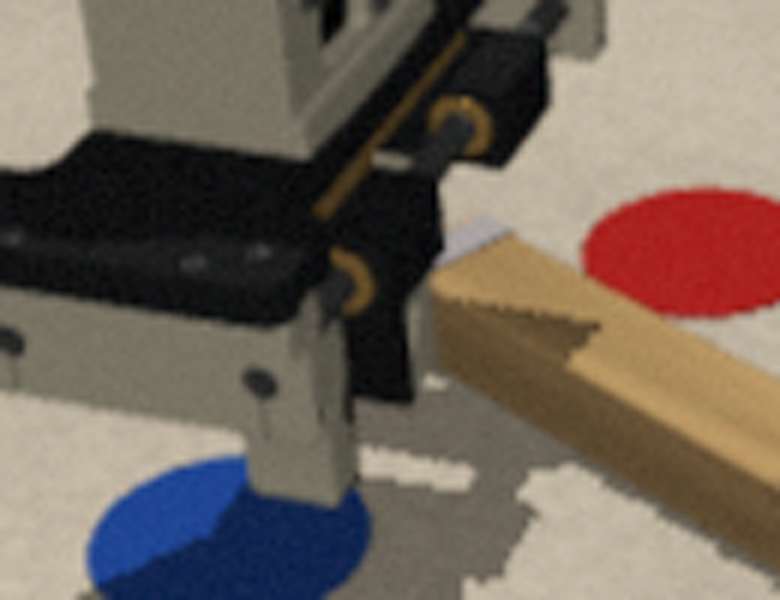

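View pics/top5.png

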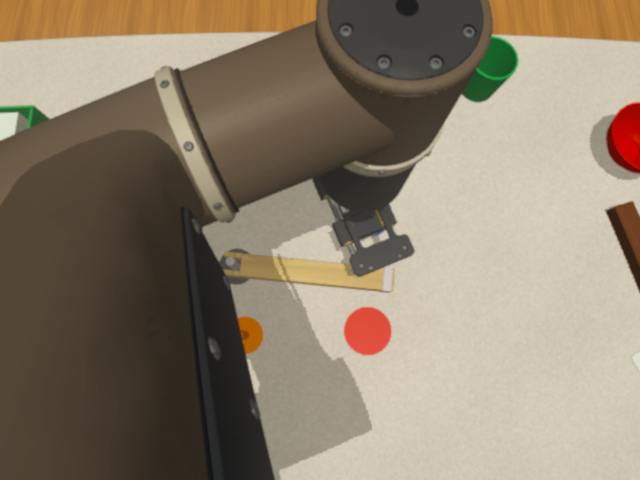

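The fingers felt no load. In the picture the tips sit about 13–17 px higher than the reported TCP projects, so they are about 30–40 mm higher than the state says and passed over the 28 mm rail. I'm over clear counter here, so I'll feel downward in small, force-guarded steps to find the true height.

```bash
python3 - <<'E'
from h import *
t=bot.read_state()['tcp_pos'];z=7.
f0=bot.read_state()['contact_force'][2]
while z>-45:
    z-=3
    try: bot.line_to([t[0],t[1],z],60)
    except bot.Unreachable: print("unreach",z);break
    s=bot.read_state();print(round(s['t'],2),z,round(s['tcp_pos'][2],1),s['contact_force'].round(1))
    if s['contact_force'][2]-f0>4: break
cv2.imwrite("pics/scene6.png",cv2.resize(bot.camera("scene")[170:270,200:330],None,fx=6,fy=6)[:,:,::-1])
E
```

```text
8.65 4.0 3.7 [-0.6 -0.3  0.7]
8.9 1.0 0.7 [0.3 0.4 0.4]
9.15 -2.0 -2.3 [-0.3  0.3  0.9]
9.4 -5.0 -5.3 [-0.5 -1.1  0.4]
9.65 -8.0 -8.3 [-0.7  0.2  0.2]
9.9 -11.0 -11.3 [-0.  -0.4  0.6]
10.15 -14.0 -14.3 [ 0.  -0.3  0. ]
10.4 -17.0 -17.3 [ 0.  -0.1 -0.3]
10.65 -20.0 -20.3 [-1.   0.1 -0.9]
10.9 -23.0 -23.3 [ 0.4 -0.3  0.3]
11.15 -26.0 -26.2 [-0.2  0.1 -0.1]
11.4 -29.0 -29.3 [ 0.6 -0.5  0.3]
11.65 -32.0 -32.2 [ 0.1 -0.9 -0.3]
11.9 -35.0 -32.7 [-7.4  0.9 18.2]
```

View pics/scene6.png

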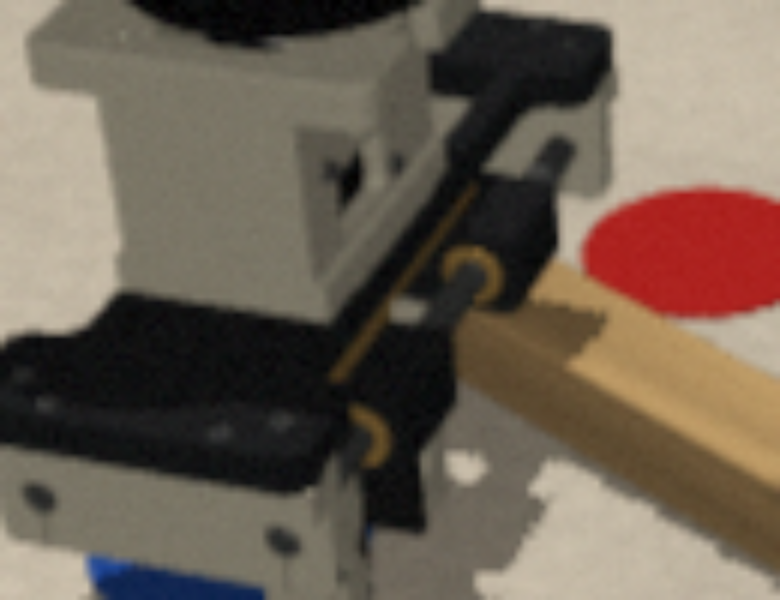

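Contact came at a reported z of -32.6, so the tips really sit about 33 mm higher than reported. I'll apply that offset, go back to the rail's unchanged pose and regrip, checking that the width reads about 34 mm.

```bash
python3 - <<'E'
from h import *
f=float(open("f.txt").read()); D=-32.6
bot.line_to(pos(y1,50+D),150); bot.line_to(pos(y0,50+D),150,ori=q(y0,f)); bot.move_gripper(88)
s=bot.read_state();print(s['t'],s['width'],s['tcp_pos'])
for z in (22,7):
    bot.line_to(pos(y0,z+D),80); s=bot.read_state();print(s['t'],s['tcp_pos'],s['contact_force'])
    if np.linalg.norm(s['contact_force'])>6: raise SystemExit("contact")
bot.move_gripper(25,8); s=bot.read_state();print(s['t'],s['width'],s['contact_force'])
cv2.imwrite("pics/scene7.png",cv2.resize(bot.camera("scene")[130:310,180:420],None,fx=3,fy=3)[:,:,::-1])
E
```

```text
14.2667 87.29818448506936 [553.97414366  50.192702    17.41951354]
14.7667 [553.81899487  50.05647863 -10.92390427] [-0.63009371 -0.5229485   0.11104981]
15.1 [553.73372467  50.05936981 -25.74935525] [-0.4581295   0.29265973  1.0651673 ]
15.9917 34.21014773855224 [-0.16126678 -0.13801824  0.17785412]
```

View pics/scene7.png

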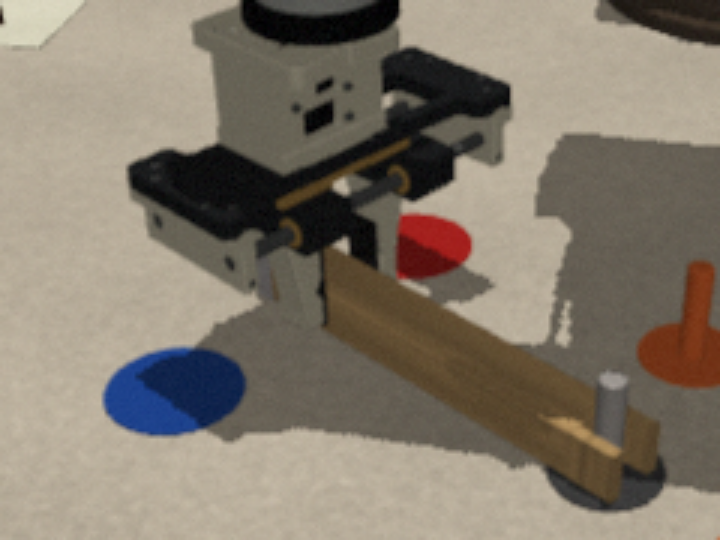

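The width now reads 34.2 mm, so the rail really is gripped, at crop pixel (325,290), with the fork on the post. Now swing it.

```bash
python3 - <<'E'
from h import *
f=float(open("f.txt").read()); D=-32.6
for y in np.linspace(y0,y1,8)[1:]:
    bot.line_to(pos(y,7+D),60,ori=q(y,f)); s=bot.read_state(); print(round(s['t'],2),round(float(s['width']),1),s['tcp_pos'].round(1),s['contact_force'].round(1))
    if np.linalg.norm(s['contact_force'])>25 or s['width']<32: print("stop");break
cv2.imwrite("pics/scene8.png",cv2.resize(bot.camera("scene")[130:310,180:420],None,fx=3,fy=3)[:,:,::-1])
E
```

```text
16.41 33.7 [567.2  49.5 -25.6] [0.2 0.4 1.1]
16.77 34.0 [579.7  49.5 -25.6] [0.8 0.5 0.8]
17.14 33.7 [592.5  50.6 -25.6] [ 0.7 -0.9  0.5]
17.51 34.0 [605.2  52.4 -25.6] [ 1.2 -0.1  0.3]
17.88 33.9 [617.7  55.1 -25.6] [1.6 0.1 1.3]
18.24 33.7 [630.   58.7 -25.6] [ 1.3 -0.3  0.5]
18.61 34.1 [642.1  63.1 -25.6] [ 1.5 -0.6  1. ]
```

View pics/scene8.png

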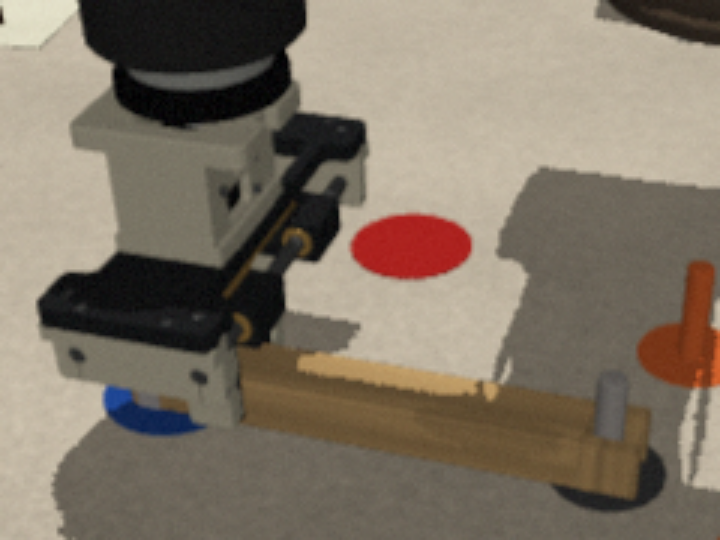

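The rail followed. Its free end is over the blue mark and the fork is on the post at (612,410). Now release, lift straight up and check.

```bash
python3 - <<'E'
from h import *
bot.move_gripper(80); bot.line_to(pos(y1,75),130)
j=bot.read_state()['joint_pos'].copy(); j[0]-=0.9; bot.move_joints(j)
s=bot.read_state();print(s['t'],s['contact_force'])
for n in("scene","top"): cv2.imwrite(f"pics/{n}9.png",bot.camera(n)[:,:,::-1])
E
```

```text
22.525 [-0.32069565 -0.5544553   0.70081794]
```

View pics/scene9.png

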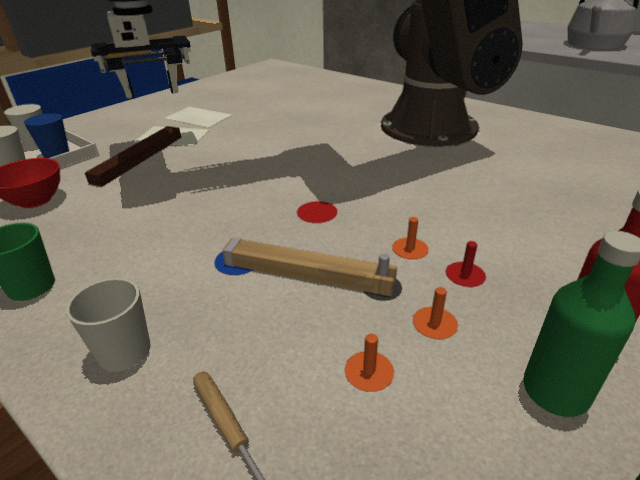

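View pics/top9.png

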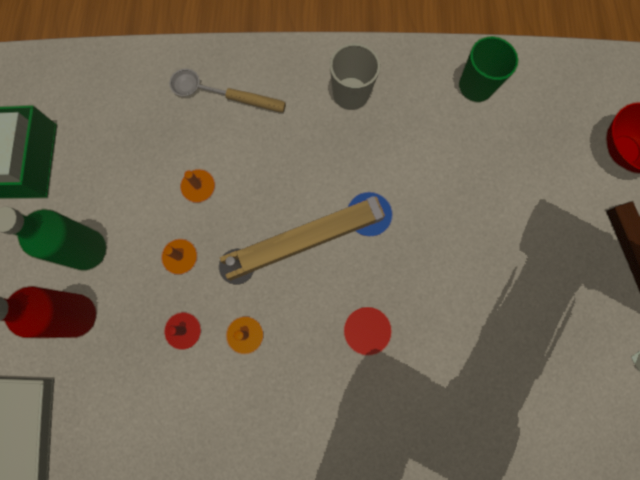

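Both views show the rail pointing from the post at (232,262) to its banded end at (375,208) on the blue mark, with the arm clear. One check by numbers:

```bash
python3 - <<'E'
from h import *
im=cv2.imread("pics/top9.png"); h=cv2.cvtColor(im,cv2.COLOR_BGR2HSV)
w=(h[...,0]>10)&(h[...,0]<28)&(h[...,1]>90)&(h[...,2]>90)
r=cv2.minAreaRect(cast("top",big(w,(215,190,390,285)),28).astype(np.float32)); b=cv2.boxPoints(r)
b=b[np.argsort(b[:,1])]; e=b[:2].mean(0);k=b[2:].mean(0);d=(e-k)/np.linalg.norm(e-k)
piv=k+16*d; fe=k+238*d
print(r[1],"pivot",piv,np.linalg.norm(piv-P),"free",fe,np.linalg.norm(fe-B))
bot.close_job()
E
```

```text
(35.09745407104492, 237.84254455566406) pivot [572.61145 234.31631] 0.6116678107392631 free [654.4639    27.956985] 1.8248761346935871
the job is handed in; nothing more can be done
```

I swung the rail round its post by about 0.485 rad with a light 8 N grip, let go and handed the job in. The arm was clear of everything by 22.5 s.

**Last check:** measured from the final top view, the pivot point is about 0.6 mm from the post's axis. The free-end point is about 1.8 mm from the centre of the blue mark. Both figures are within the roughly 2 mm calibration accuracy. The scene view shows the rail flat on the counter with the fork on its post. I judged flat and still only from these final pictures.

**First attempt failed:** the state's TCP height disagreed with the cameras, because the fingertips really sit about 33 mm higher than reported. The fingers closed above the rail and passed over it without touching it. I found the offset by a force-guarded touch on clear counter next to the rail, over the blue mark, which peaked at about 18 N. With the offset corrected, the grip width read 34 mm, matching the rail. Contact forces during the swing stayed under about 3 N.

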